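# Shut the shaker guard and set the speed lever to its second stop

### The arm

A 6-joint arm with a two-finger parallel gripper is mounted at the origin on the work surface. World frame = base frame: x ahead of the robot, y to its left, z up, the work surface at z = 0. Lengths are in mm, angles in rad, forces in N, time in s.
With the tool pointing down it reaches from about 325 to 875 mm from the base axis. Payload 4.4 kg.
Tool frame: the origin (TCP) lies on the centre line of the jaws, within the pads' length; the fingertips stand ahead of it and the grasp point (between the pads) lies 6 mm ahead of it (ctrl.tcp_to_tips is the z of the fingertips in the tool frame, in mm); z points along the fingers, y is the direction in which the jaws open and shut (so a half turn about z gives the same grasp; the last joint's range is limited). The gripper opens to 85 mm and grips with 20 to 120 N. Pads are 22 mm wide; open, the fingers measure 114 mm over their backs; the gripper's body (76 mm by 85 mm) begins 54 mm behind the grasp point. The pads swing forward as they close: fully open they stand 13 mm farther back than shut.
Start: joints at [-1.389, 0.207, 1.542, -0, 1.393, -0.15], TCP at [187.291, -543.644, 223.882] pointing down, gripper open.
Joint ranges: [-2.73, 2.73], [-0.86, 2.22], [0.23, 2.46], [-1.11, 4.25], [0.08, 2.63], [-2.82, 2.82]. Speed limits (rad/s): [2.79, 2.79, 3.14, 3.14, 3.14, 3.14].

### API

Orientations are given as a 3x3 rotation matrix whose columns are the frame's x, y, z axes.
In Python, from plant import ctrl, sensors, optics gives the robot as it stands. Calls block until the motion is done:
- ctrl.move_ptp(position, orientation): joint-space move of the TCP to a pose.
- ctrl.move_l(position, rot=None, vel=150, threshold=None): straight line of the TCP; rot=None keeps the orientation; vel is the mean speed in mm/s. With threshold (N) it stops when the force on the tool has changed by that much, and returns True; else False.
- ctrl.set_joints(angles): joint-space move.
- ctrl.gripper_to(opening, force=None): finger opening in mm; force is the grip in N (None keeps the last); returns when the fingers have stopped.
- ctrl.hold(seconds).
- ctrl.solve_ik(position, orientation): joint angles nearest the present ones, or None.
- sensors.read_state(): the state.
- optics.grab_frame(name): name is "side" or "top"; returns (picture, depth): 384x512x3 uint8, red, green, blue; 384x512 float32, mm along the optical axis (not along the pixel's ray), 0 where there is no reading.
- optics.camera_params(name): a dict with "mtx" (3x3 intrinsics, pixels), "R" (3x3) and "t" (3): a world point X has camera coordinates R X + t. Camera axes: x right, y down, z forward; pixel columns grow to the right and rows downward; lengths in mm; the calibration is good to about 2 mm. A picture is of the moment at which its call begins. camera_params takes no time and is no camera call.
A pose or a line that the arm cannot do raises ctrl.MotionError and nothing moves.
- ctrl.finish_job(): hands the job in, once; it reports no verdict.
The state is a dict: "t": time; "q": joint angles; "qvel": joint speeds; "tau": joint torques, N m; "eef_pos": TCP position; "eef_rot": TCP orientation; "force": force on the tool from outside, world axes, zero at the start; "wrist_torque": the same for the moment, N m; "grip_width": finger opening in mm.
Only numpy, scipy, OpenCV 4.12 (cv2) and the standard library are available. Lean on these libraries where they do the work, as an engineer would, in place of code of your own. Each camera call takes 0.05 s, during which the arm holds its last target.

### The job

Start the lab shaker at full speed: first push the half-open purple guard down until it is fully shut, and then push the orange speed lever away from the white dot, past the click at the single bar, all the way to its end stop at the double bar. Only push with the fingers: do not lift the guard or pinch the lever knob, do not move the lever off its dot while the guard is open, and leave the jar, the beaker and the amber bottle where they stand.

Things in the scene. Friction and masses are not known exactly. Their poses are not given: they have to be found in the camera images.
- shaker: cream shaker tub, 220 x 220 mm, rim 100 mm high, with blue rack and clamped beakers inside; fixed to the bench. Origin at the centre of its underside, on the bench; x points from its front to the guard's hinge side, z up
- guard (a joint): opening angle of the purple see-through guard, a flat plate 220 x 220 x 6 mm hinged along the tub's +x rim (the hinge line is 110 mm from the tub's centre along its +x, 100 mm above the bench). 0 = shut flat on the rim, its top face then 106 mm above the bench; it starts between 0.45 and 0.85 rad with its free edge raised. A stiff hinge: it stays where it is left, and about 2 to 5 N down near its free edge moves it
- guard_push (a point): a point on the guard's upper face, 180 mm from the hinge line and 40 mm from the free edge, midway across; moves with the guard
- controller: cream speed controller with blue top, 180 mm long (its x), 100 mm wide (its y), top 70 mm above the bench; fixed to the bench. Origin at the centre of its underside; its x is the direction in which the lever is pushed. White marks beside the slot on its +y side: a dot at x = -35 mm, a single bar at x = 0, a double bar at x = +35 mm
- lever (a joint): travel of the orange lever along the controller's +x: 0 at the dot (start, 0 to 3 mm), 0.035 m click at the single bar, 0.070 m end stop at the double bar. Sprung clicks hold it: about 6 to 8 N is needed to leave the dot and again to leave the single bar; past about 20 mm it snaps on into the single bar by itself, and past about 58 mm into the end stop, and it stays where it clicks in (32 to 40 mm at the single bar, 68 to 70 mm at the end stop)
- lever_knob (a point): centre of the orange knob, an upright paddle 18 mm thick (along the controller's x), 44 mm wide (along its y), from 78 to 114 mm above the bench; its centre is 96 mm above the bench
- reagent: bystander: white jar with red cap, 52 mm across, 120 mm high, loose, standing on the bench beyond the controller's +x end. Origin at the centre of its underside
- beaker: bystander: clear open beaker, 66 mm across, 90 mm high, loose, on the bench at the robot's left. Origin at the centre of its underside
- flask: bystander: amber bottle with blue cap, 60 mm across, 140 mm high, loose, on the bench at the robot's right. Origin at the centre of its underside
There are look-alikes about, which are no part of the job. What is shaped like the controller but brown, turquoise or yellow is not meant.

How it is judged (in metres and radians):
On the way, in this order (a step that is already met when the one before it is completed fails the run):
1. the guard is shut, the lever still at the dot (value of joint guard below 0.04 rad and value of joint lever below 0.02 m), for 0.2 s.
2. the lever is at its end stop at the double bar, the guard shut (value of joint guard below 0.04 rad and value of joint lever above 0.066 m), for 0.2 s.
At the end, for the whole second after the job is handed in: The guard is shut (within 0.04 rad), the lever rests at the second stop (travel over 66 of 70 mm), and the jar, beaker and bottle stand upright within 20 mm of where they were (all of step 2 and velocity of joint lever below 0.01 m/s and distance of each of reagent, beaker, flask from where it was at the start of the episode below 0.02 m and angle between each of reagent, beaker, flask's own z axis and vertical below 0.15 rad); the robot touches nothing.
It fails at once if the lever was moved off its dot while the guard was open (value of joint lever above 0.02 m and value of joint guard above 0.1 rad).
It fails at once if the guard was lifted further open (value of joint guard above 1 rad).
It fails at once if the lever knob was pinched (contact force between the fingers and lever_c1 above 2 N and contact force between the fingers and lever_c2 above 2 N).
It fails at once if the jar, the beaker or the amber bottle was moved, lifted or tipped (distance of any of reagent, beaker, flask from where it was at the start of the episode above 0.02 m or angle between any of reagent, beaker, flask's own z axis and vertical above 0.3 rad).
It also fails if it takes over 48 s, if anything falls off the work surface, if the arm or the gripper's body presses on something with over 40 N, if the wrist force passes 120 N, or if a joint passes its speed limit or range.

## Working session

There is one attempt and no reset: what is moved stays moved. The work goes in short steps, each a Python script; the robot and the scene stay as the last script left them, time stands still between calls to the robot, and variables do not carry over. Pictures are saved under pics/ and viewed, and the job is handed in when it is done.

```bash
ls; mkdir -p pics
python3 - <<'E'
from plant import ctrl,sensors,optics
import cv2,numpy as np
print(sensors.read_state()); print(ctrl.tcp_to_tips)
for n in("side","top"):
    p,d=optics.grab_frame(n); cv2.imwrite(f"pics/{n}0.png",p[:,:,::-1]); np.savez(f"{n}0.npz",p=p,d=d); print(optics.camera_params(n))
E
```

```text
pics
{'t': 0.0, 'q': array([-1.38951066e+00,  2.07474322e-01,  1.54299795e+00,  1.00342634e-05,
        1.39349876e+00, -1.50524728e-01]), 'qvel': array([-0.0005097 , -0.00066665,  0.00073499,  0.00166736, -0.00099652,
       -0.00109956]), 'tau': array([ 2.51863066e-04, -3.83028710e+01, -2.91597372e+01, -9.73773399e-05,
        1.03949883e-02,  1.19410990e-05]), 'eef_pos': array([ 187.14299933, -542.85148248,  222.67408484]), 'eef_rot': array([[ 9.45454806e-01,  3.25753028e-01, -4.19092197e-04],
       [ 3.25753091e-01, -9.45451978e-01,  2.34117957e-03],
       [ 3.66414788e-04, -2.35000006e-03, -9.99997172e-01]]), 'force': array([ 0.41854473, -0.23619288,  0.30344694]), 'wrist_torque': array([ 0.03800273,  0.00095281, -0.01872541]), 'grip_width': 85.51512654229428}
25.0
{'mtx': array([[496.55092963,   0.        , 254.32833095],
       [  0.        , 496.55092963, 203.52832039],
       [  0.        ,   0.        ,   1.        ]]), 'R': array([[-0.94168329, -0.33634683,  0.01016851],
       [-0.2187568 ,  0.58894106, -0.77800636],
       [ 0.25569132, -0.73486001, -0.62817411]]), 't': array([ 517.82143555,  181.63404421, 1642.80677061])}
{'mtx': array([[491.59523433,   0.        , 255.63323412],
       [  0.        , 491.59523433, 195.8351957 ],
       [  0.        ,   0.        ,   1.        ]]), 'R': array([[ 0.00406689, -0.99979913,  0.01962571],
       [-0.99426194, -0.00614074, -0.10679651],
       [ 0.10689558, -0.01907877, -0.99408719]]), 't': array([  19.7673096 ,  535.2926509 , 1723.23195889])}
```

View pics/side0.png

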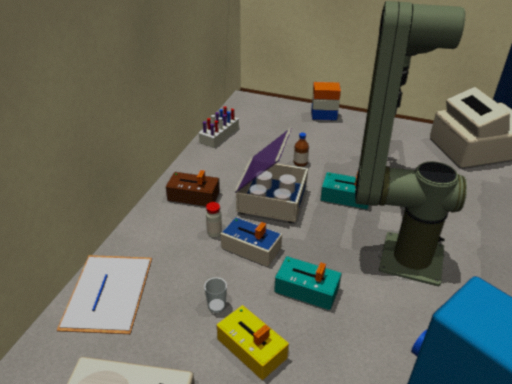

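View pics/top0.png

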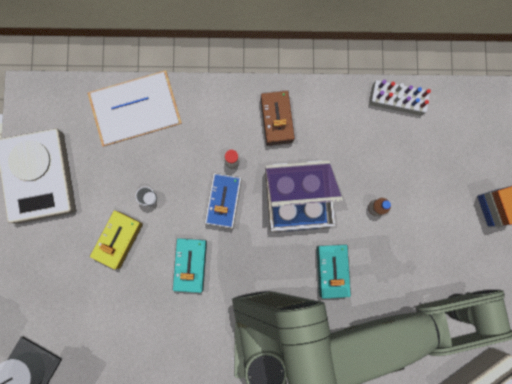

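The top view shows five controller-shaped things: blue (222,201), brown (278,117), turquoise (190,265) and (334,270), and yellow (117,240). Only the one at (222,201) is cream with a blue top, and the jar (232,158) stands beyond its far end, as described. The shaker is at (302,197) with its guard hinged on the far side. I'll confirm with an enlarged crop.

Run:
```python
import cv2,numpy as np
t=cv2.imread("pics/top0.png")[140:245,195:350]; s=cv2.imread("pics/side0.png")[120:270,190:320]
a=cv2.resize(t,None,fx=5,fy=5,interpolation=cv2.INTER_CUBIC); cv2.imwrite("pics/topc.png",a)
cv2.imwrite("pics/sidec.png",cv2.resize(s,None,fx=4,fy=4,interpolation=cv2.INTER_CUBIC))
```

```text
(no output)
```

View pics/topc.png

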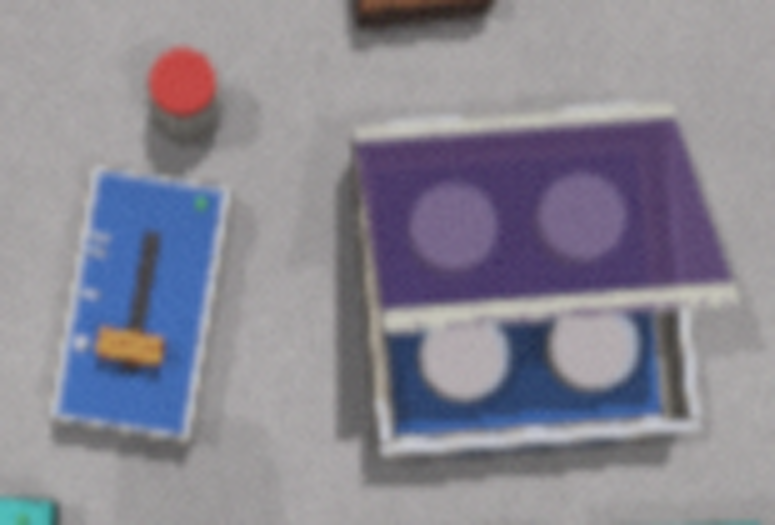

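View pics/sidec.png

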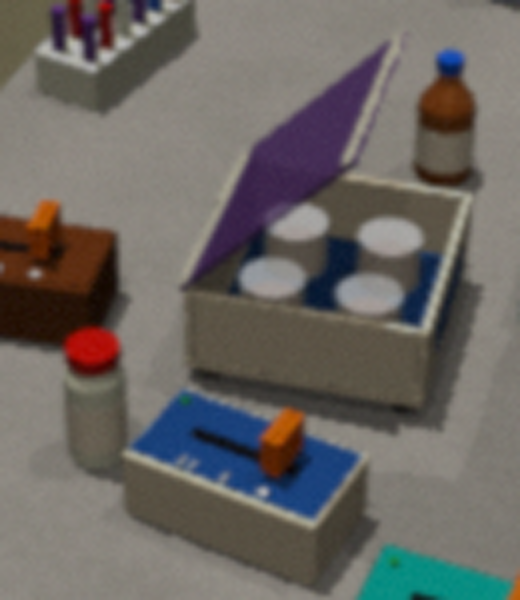

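The crops confirm it: blue top, cream sides, dot at (211,208), single bar (213,199), double bar (215,189). The lever stands at the dot and is pushed toward world +x. Next I'll measure using depth from both views.

```bash
cat > h.py <<'E'
import numpy as np,cv2
from plant import ctrl,sensors,optics
def cloud(n,p,d):
    c=optics.camera_params(n);v,u=np.mgrid[0:384,0:512];K=c["mtx"]
    X=np.stack([(u-K[0,2])/K[0,0]*d,(v-K[1,2])/K[1,1]*d,d],-1)
    return (X-c["t"])@c["R"]
def proj(n,X):
    c=optics.camera_params(n);Y=c["mtx"]@(c["R"]@np.asarray(X,float)+c["t"]);return Y[:2]/Y[2]
def tri(ua,ub):
    A=[]
    for n,(u,v) in(("side",ua),("top",ub)):
        c=optics.camera_params(n);P=c["mtx"]@np.c_[c["R"],c["t"]]
        A+=[u*P[2]-P[0],v*P[2]-P[1]]
    A=np.array(A);return np.linalg.lstsq(A[:,:3],-A[:,3],rcond=None)[0]
E
python3 - <<'E'
from h import *
def hsv(p):return cv2.cvtColor(p,cv2.COLOR_RGB2HSV)
for n,box in(("top",(140,245,195,350)),("side",(120,270,190,320))):
    z=np.load(n+"0.npz");p,d=z["p"],z["d"];W=cloud(n,p,d);H=hsv(p)
    r=np.zeros(d.shape,bool);r[box[0]:box[1],box[2]:box[3]]=1;r&=d>0
    h,s,v=H[...,0].astype(int),H[...,1],H[...,2]
    lo=lambda m:np.round(np.percentile(W[m],[3,50,97],axis=0),1).tolist()
    org=r&(h>8)&(h<22)&(s>140)&(v>100)
    rr=r.copy(); 
    if n=="top": rr[:,245:]=0; org[:,245:]=0;org[:170]=0
    else: rr[:215]=0; org[:215]=0
    blu=rr&(h>100)&(h<122)&(s>120)&(v>70)&(W[...,2]>50)
    pur=r&(h>122)&(h<150)&(s>60)&(W[...,2]>95)
    red=r&((h<5)|(h>174))&(s>150)
    for k,m in(("orange",org),("blue",blu),("purple",pur),("red",red)):
        print(n,k,m.sum(),lo(m) if m.any() else None)
    if blu.any():
        print(n,"rect",cv2.minAreaRect(W[blu][:,:2].astype(np.float32)), W[blu].mean(0))
    P=W[pur];c=np.median(P,0);A=np.c_[P[:,:2],np.ones(len(P))]
    k=np.linalg.lstsq(A,P[:,2],rcond=None)[0];e=P[:,2]-A@k
    g=abs(e)<8;k=np.linalg.lstsq(A[g],P[g,2],rcond=None)[0];e=P[g,2]-A[g]@k
    print(n,"guard slope",np.arctan(np.hypot(k[0],k[1])),"dir",np.degrees(np.arctan2(k[1],k[0])),k,e.std())
E
```

```text
top orange 42 [[473.7, 124.7, 107.0], [480.4, 140.9, 112.7], [487.5, 157.7, 120.1]]
top blue 880 [[436.0, 95.1, 62.7], [519.5, 133.9, 70.6], [592.7, 180.7, 78.8]]
top purple 2122 [[506.3, -225.1, 125.3], [563.1, -123.2, 190.5], [623.8, -22.9, 249.3]]
top red 102 [[644.0, 91.7, 113.5], [660.6, 108.6, 119.8], [678.2, 125.5, 127.2]]
top rect ((514.9644775390625, 137.93885803222656), (82.34102630615234, 165.58526611328125), 80.74369812011719) [516.15067526 135.78510133  70.5822741 ]
top guard slope 0.822626648564697 dir -175.09550999888896 [-1.07342851e+00 -9.21100242e-02  7.82964549e+02] 3.0324926857440473
side orange 71 [[259.6, 119.2, 106.1], [477.8, 146.5, 113.6], [488.0, 259.5, 118.1]]
side blue 634 [[434.1, 95.0, 66.1], [524.3, 143.2, 71.0], [593.3, 182.6, 75.6]]
side purple 787 [[503.2, -230.0, 119.7], [563.0, -109.2, 185.1], [629.0, -15.1, 247.0]]
side red 182 [[638.1, -453.6, 23.4], [663.9, 108.1, 117.7], [926.4, 132.4, 124.2]]
side rect ((513.6435546875, 138.30621337890625), (88.35293579101562, 168.35218811035156), 80.57958221435547) [515.71082349 139.969474    70.94177108]
side guard slope 0.7868935996490779 dir -173.6019057156712 [-9.96748324e-01 -1.11769668e-01  7.33960785e+02] 1.806647027232878
```

Run:
```python
from h import *
def onplane(n,u,v,z):
    c=optics.camera_params(n);r=c["R"].T@np.linalg.inv(c["mtx"])@[u,v,1];o=-c["R"].T@c["t"];return o+r*(z-o[2])/r[2]
T=lambda x,y:(195+(x+.5)/5-.5,140+(y+.5)/5-.5)
S=lambda x,y:(190+(x+.5)/4-.5,120+(y+.5)/4-.5)
R={}
for nm,pts,z in(("tub",[(383,450),(702,428),(674,108),(355,132)],100),("ctl",[(97,170),(230,190),(188,438),(55,418)],70)):
    w=np.array([onplane("top",*T(*p),z)[:2] for p in pts]);r=cv2.minAreaRect(w.astype(np.float32));print(nm,w.round(1).tolist(),w.mean(0),r);R[nm]=w
    
for k,a,z in(("sidetub",[(188,290),(430,330),(472,193),(255,150)],100),("sidectl",[(126,456),(318,520),(368,458),(190,390)],70)):
    w=np.array([onplane("side",*S(*p),z)[:2] for p in a]);print(k,w.round(1).tolist(),w.mean(0))
# triangulated ctl corners + marks: far-left, far-right, near-right, near-left
for s,t in(((126,456),(97,170)),((190,390),(230,190)),((368,458),(188,438)),((318,520),(55,418)),((264,491),(80,342)),((430,330),(383,450)),((472,193),(702,428)),((188,290),(355,132)),((405,38),(740,295)),((355,160),(386,325))):
    print(tri(S(*s),T(*t)).round(1))
```

```text
tub [[412.6, -29.4], [428.6, -246.9], [649.4, -230.4], [631.0, -10.0]] [ 530.36165464 -129.18561774] ((530.7351684570312, -128.37481689453125), (221.4010467529297, 221.17491149902344), 4.268816947937012)
ctl [[607.9, 168.9], [594.4, 76.0], [421.3, 103.8], [434.7, 195.6]] [514.57119277 136.080261  ] ((514.542236328125, 135.82144165039062), (93.84796142578125, 176.0641326904297), 81.24278259277344)
sidetub [[622.0, -13.5], [406.6, -33.5], [425.8, -246.1], [641.7, -243.0]] [ 524.00206253 -134.02627858]
sidectl [[603.4, 175.3], [432.5, 191.9], [416.8, 109.0], [584.4, 79.7]] [509.25509559 138.97155517]
[607.6 169.   63.5]
[590.8  75.   65.3]
[420.  103.5  64.6]
[433.1 195.   72.9]
[484.9 178.4  72.7]
[409.1 -30.  102.4]
[ 427.3 -247.3   99. ]
[626.  -11.1 101.7]
[ 502.  -244.4  252.7]
[480.5 -23.4 264.8]
```

Both views agree:

| Item | Position (mm) | Yaw | Note |
|---|---|---|---|
| Tub centre | (530,-129) | ≈ 4.5° | rim at z ≈ 100 |
| Controller centre | (514,136) | ≈ -9° | |
| Knob | (480,141) | | top ≈ 113 |
| Guard | | | ≈ 0.8 rad open |

I'll close the fingers and press the guard along its arc.

```bash
cat >> h.py <<'E'
def Rz(yaw):
    c,s=np.cos(yaw),np.sin(yaw);return np.array([[c,s,0],[s,-c,0],[0,0,-1.]])
TUB=np.array([530.,-129.]);TY=np.radians(4.6);CTL=np.array([514.,136.]);CY=np.radians(-9.)
def fr(o,y,p): return o+np.array([np.cos(y)*p[0]-np.sin(y)*p[1],np.sin(y)*p[0]+np.cos(y)*p[1]])
def gp(th,r=180,dz=0):
    xy=fr(TUB,TY,(110-r*np.cos(th)+6*np.sin(th),0));return np.r_[xy,100+r*np.sin(th)+6*np.cos(th)+dz+25]
def st():
    s=sensors.read_state();print("t %.2f"%s["t"],s["eef_pos"].round(1),"F",s["force"].round(1),"g",round(s["grip_width"],1),flush=True)
E
python3 - <<'E'
from h import *
ctrl.gripper_to(0)
p=sensors.read_state()["eef_pos"]; 
ctrl.move_l([p[0],p[1],330],vel=250)
a=gp(0.8);a[2]=330; print(a)
ctrl.move_ptp(a,Rz(TY)); st()
print(ctrl.move_l(gp(0.85,dz=12),vel=80,threshold=8)); st()
for n in("side","top"):
    p,d=optics.grab_frame(n); cv2.imwrite(f"pics/{n}1.png",p[:,:,::-1])
q=[cv2.imread(f"pics/{n}1.png") for n in("side","top")]
cv2.imwrite("pics/pre.png",np.hstack([cv2.resize(q[0][100:300,170:370],(400,400)),cv2.resize(q[1][110:280,200:370],(400,400))]))
E
```

```text
[ 518.9326932  -129.89045436  330.        ]
t 3.36 [ 518.7 -130.7  329.7] F [-0.2 -0.1  0.4] g -0.4
False
t 4.18 [ 526.  -129.4  276.6] F [-0.5 -0.8  0.2] g -0.4
```

View pics/pre.png

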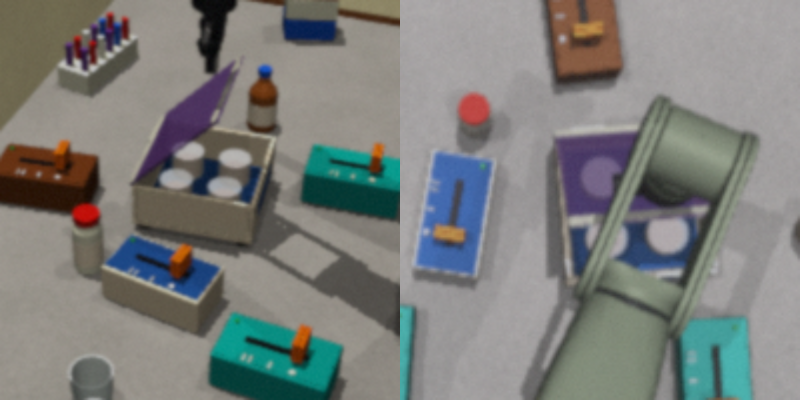

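Run:
```python
from h import *
s=sensors.read_state();t=s["eef_pos"]-[0,0,25];print(proj("side",t),proj("side",gp(.8)-[0,0,25]),proj("side",gp(.8,220)-[0,0,25]))
q=cv2.imread("pics/side1.png");cv2.imwrite("pics/sidez.png",cv2.resize(q[80:220,220:340],None,fx=5,fy=5)[:600])
```

```text
[274.15031392 143.89289123] [275.9861393  148.84629404] [284.22637719 142.96379074]
```

View pics/sidez.png

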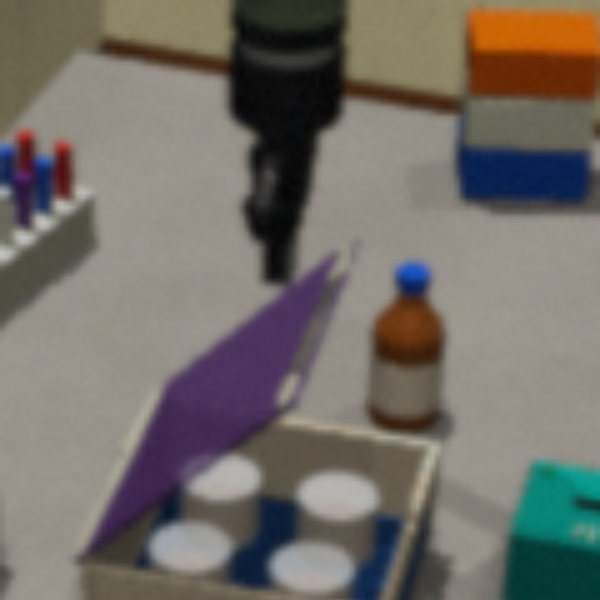

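Run:
```python
from h import *
p,d=optics.grab_frame("side");W=cloud("side",p,d);np.savez("side2.npz",p=p,d=d)
for v in range(118,150,2): print(v,p[v,276].tolist(),W[v,276].round(0).tolist(),W[v,273].round(0).tolist())
st()
```

```text
118 [12, 13, 11] [516.0, -104.0, 368.0] [519.0, -81.0, 380.0]
120 [14, 14, 16] [508.0, -78.0, 376.0] [517.0, -74.0, 376.0]
122 [8, 7, 11] [508.0, -80.0, 368.0] [515.0, -70.0, 372.0]
124 [6, 7, 4] [507.0, -77.0, 362.0] [519.0, -83.0, 357.0]
126 [13, 13, 11] [509.0, -85.0, 350.0] [523.0, -96.0, 342.0]
128 [14, 15, 14] [515.0, -105.0, 331.0] [529.0, -118.0, 321.0]
130 [22, 21, 20] [518.0, -119.0, 315.0] [529.0, -117.0, 313.0]
132 [24, 23, 21] [515.0, -109.0, 313.0] [527.0, -114.0, 308.0]
134 [23, 21, 23] [518.0, -120.0, 299.0] [527.0, -113.0, 301.0]
136 [69, 67, 64] [520.0, -128.0, 286.0] [530.0, -124.0, 286.0]
138 [109, 94, 111] [650.0, -569.0, -2.0] [660.0, -557.0, 3.0]
140 [79, 53, 95] [546.0, -217.0, 213.0] [657.0, -547.0, -1.0]
142 [78, 51, 97] [539.0, -196.0, 218.0] [558.0, -221.0, 200.0]
144 [78, 51, 96] [534.0, -180.0, 220.0] [552.0, -201.0, 204.0]
146 [76, 50, 93] [526.0, -151.0, 231.0] [543.0, -172.0, 215.0]
148 [75, 53, 94] [522.0, -140.0, 230.0] [538.0, -157.0, 216.0]
t 4.33 [ 526.2 -129.5  277.1] F [-0.3 -0.3 -0.1] g 0.0
```

The side view shows the fingertips at (275,137), about 7 px higher than the stated 25 mm TCP-to-tip distance predicts, so they'd be roughly 28 mm higher. I'll settle it by touching the guard gently.

Run:
```python
from h import *
p=sensors.read_state()["eef_pos"]
print(ctrl.move_l([p[0],p[1],225],vel=25,threshold=2)); st()
pr,d=optics.grab_frame("side");cv2.imwrite("pics/s3.png",cv2.resize(pr[80:220,220:340,::-1],None,fx=5,fy=5)[:600])
```

```text
True
t 6.02 [ 526.3 -129.5  228.8] F [1.8 0.3 1.7] g 0.4
```

View pics/s3.png

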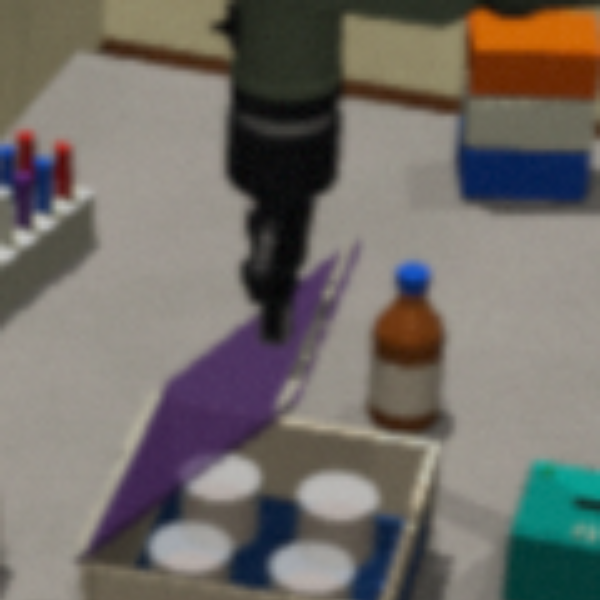

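Contact came at TCP z = 228.8, and the force direction (1.8, 1.7) confirms the ~0.8 rad slope. The true fingertips therefore sit about 5 mm above the reported TCP height, not 25 mm below it. I'll carry on with this measured offset and check it again against the shut guard.

Run:
```python
from h import *
def tc(th,off=-6,r=182):
    p=gp(th,r,dz=-25+off);p[:2]=p[:2]+11*np.array([np.cos(TY),np.sin(TY)]);return p
print(tc(.8))
for th in(.65,.5,.35,.2,.1):
    h=ctrl.move_l(tc(th),vel=60,threshold=25); st()
    if h: print("hit",th);break
else:
    p=tc(0.);p[2]-=14
    print(ctrl.move_l(p,vel=25,threshold=12)); st()
for n in("side","top"):
    pr,d=optics.grab_frame(n); cv2.imwrite(f"pics/{n}4.png",pr[:,:,::-1])
q=[cv2.imread(f"pics/{n}4.png") for n in("side","top")]
cv2.imwrite("pics/shut.png",np.hstack([cv2.resize(q[0][100:300,170:370],(400,400)),cv2.resize(q[1][110:280,200:370],(400,400))]))
```

```text
[ 528.5083358  -129.12001645  228.7390488 ]
t 6.63 [ 508.7 -130.2  207.8] F [0.  0.4 0.3] g -0.1
t 7.24 [ 493.5 -131.6  185.9] F [ 0.   0.5 -0.3] g 0.3
t 7.85 [ 481.5 -132.5  161.4] F [ 0.2  0.  -0.1] g 0.3
t 8.46 [ 473.3 -133.2  135.4] F [-0.6 -0.2 -0.7] g -0.1
t 8.91 [ 470.  -133.5  117.4] F [-0.5  1.   0.3] g 0.1
True
t 9.72 [ 469.7 -134.    98.6] F [-0.7  0.7  5.3] g 0.1
```

View pics/shut.png

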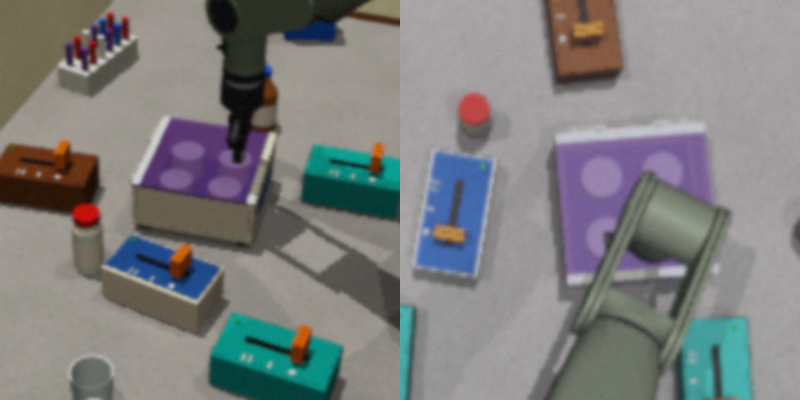

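The guard looks shut flat in both views. A firmer press will confirm it is on the rim, and then I'll retract and re-measure guard and lever.

Run:
```python
from h import *
p=sensors.read_state()["eef_pos"]
print(ctrl.move_l([p[0],p[1],p[2]-8],vel=20,threshold=18)); st(); ctrl.hold(.4); st()
ctrl.move_l([p[0],p[1],200],vel=200); st()
# move to behind the lever, high
a=np.r_[fr(CTL,CY,(-80,14)),200]; ctrl.move_ptp(a,Rz(CY)); st()
for n in("side","top"):
    pr,d=optics.grab_frame(n); cv2.imwrite(f"pics/{n}5.png",pr[:,:,::-1]);W=cloud(n,pr,d);H=cv2.cvtColor(pr,cv2.COLOR_RGB2HSV)
    m=(H[...,0]>122)&(H[...,0]<150)&(H[...,1]>50)&(abs(W[...,0]-520)<90)&(abs(W[...,1]+129)<90);P=W[m]
    A=np.c_[P[:,:2]-P[:,:2].mean(0),np.ones(len(P))];print(n,m.sum(),np.linalg.lstsq(A,P[:,2],rcond=None)[0])
q=[cv2.imread(f"pics/{n}5.png") for n in("side","top")]
cv2.imwrite("pics/lev.png",np.hstack([cv2.resize(q[0][150:290,180:320],(400,400)),cv2.resize(q[1][130:260,180:310],(400,400))]))
```

```text
True
t 10.06 [ 469.8 -134.    98.6] F [-0.8 -0.1  5.3] g 0.0
t 10.46 [ 469.8 -134.1   98.7] F [-0.2  0.6  5.3] g 0.2
t 11.12 [ 468.8 -133.6  198.6] F [-0.1 -0.3  0.2] g 0.3
t 12.26 [437.1 161.7 199.3] F [-0.2 -0.   0.4] g -0.1
side 757 [-1.25562609e-03 -2.60534897e-03  1.06050918e+02]
top 2687 [2.07523826e-03 6.57450706e-04 1.05807409e+02]
```

View pics/lev.png

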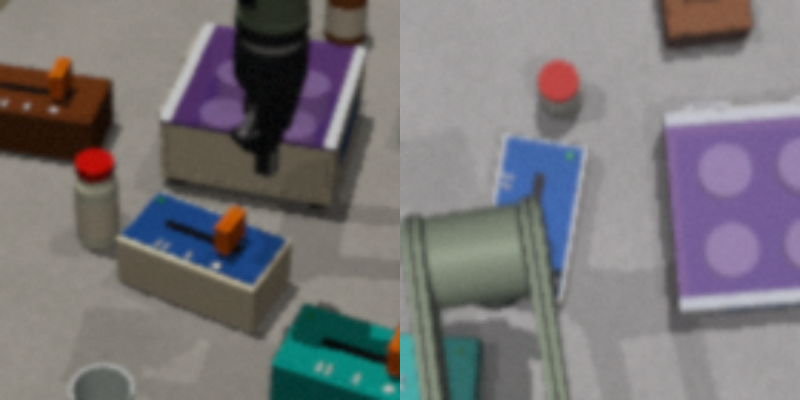

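The guard now fits flat at z = 106 with slope < 0.003 rad, and the lever is still at the dot. That makes the real tips TCP + 7 mm. Next I'll lower the tips to z ≈ 86 behind the knob and push along the controller's x, a little off-centre so contact stays on one part of the paddle.

Run:
```python
from h import *
L=lambda x,z:np.r_[fr(CTL,CY,(x,17)),z]
ctrl.move_l(L(-78,120),vel=150)
print(ctrl.move_l(L(-78,79),vel=50,threshold=6)); st()
print(ctrl.move_l(L(-50,79),vel=40,threshold=4)); st()
p=sensors.read_state()["eef_pos"][:2]-CTL;print("ctl x",p@[np.cos(CY),np.sin(CY)])
for n in("side",):
    pr,d=optics.grab_frame(n); cv2.imwrite("pics/s6.png",cv2.resize(pr[190:290,190:310,::-1],None,fx=5,fy=5))
```

```text
False
t 14.01 [439.9 165.   79.2] F [ 0.8  0.2 -0.7] g 0.1
True
t 14.68 [465.9 160.7  78.6] F [0.3 0.5 0.1] g 0.3
ctl x -51.38966514297401
```

View pics/s6.png

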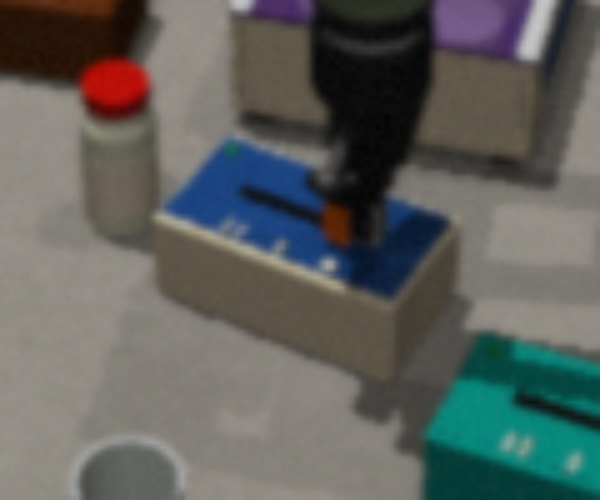

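The fingers are touching the back of the knob at crop (370,225), between knob and near end, at controller x ≈ -51. Now I'll push to the end stop.

Run:
```python
from h import *
L=lambda x,z:np.r_[fr(CTL,CY,(x,17)),z]
def cx(): return round((sensors.read_state()["eef_pos"][:2]-CTL)@[np.cos(CY),np.sin(CY)],1)
print(ctrl.move_l(L(-16,79),vel=40,threshold=20),cx()); st()
print(ctrl.move_l(L(21,79),vel=40,threshold=20),cx()); st()
ctrl.hold(.3)
pr,d=optics.grab_frame("side"); cv2.imwrite("pics/s7.png",cv2.resize(pr[190:290,190:310,::-1],None,fx=5,fy=5))
```

```text
False -15.9
t 15.78 [501.  155.2  79. ] F [ 0.5 -0.6  0.6] g 0.3
True 14.9
t 16.64 [531.4 150.4  78.2] F [ 0.   0.8 -0.2] g -0.1
```

View pics/s7.png

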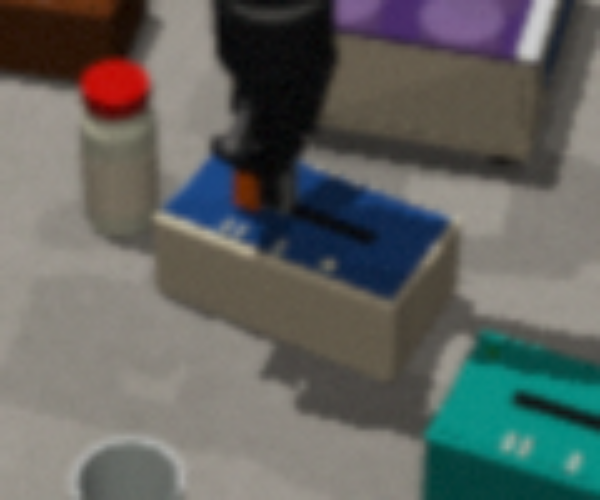

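The knob is at the double bar. One more gentle press will confirm the stop, then I'll back off, lift clear, and re-measure.

Run:
```python
from h import *
L=lambda x,z:np.r_[fr(CTL,CY,(x,17)),z]
def cx(): return round((sensors.read_state()["eef_pos"][:2]-CTL)@[np.cos(CY),np.sin(CY)],1)
print(ctrl.move_l(L(21,79),vel=15,threshold=15),cx()); st()
ctrl.move_l(L(0,79),vel=100); ctrl.move_l(L(-5,230),vel=200)
ctrl.move_ptp([330,-250,330],Rz(0)); ctrl.hold(.3); st()
for n in("side","top"):
    pr,d=optics.grab_frame(n); cv2.imwrite(f"pics/{n}8.png",pr[:,:,::-1]);W=cloud(n,pr,d);H=cv2.cvtColor(pr,cv2.COLOR_RGB2HSV).astype(int)
    def near(x,y,r):return (abs(W[...,0]-x)<r)&(abs(W[...,1]-y)<r)
    m=(H[...,0]>122)&(H[...,0]<150)&(H[...,1]>50)&near(530,-129,90);P=W[m]
    if m.any():
        A=np.c_[P[:,:2]-P[:,:2].mean(0),np.ones(len(P))];print(n,"guard",np.linalg.lstsq(A,P[:,2],rcond=None)[0].round(4))
    o=(H[...,0]>8)&(H[...,0]<22)&(H[...,1]>140)&near(514,136,80)&(W[...,2]>100)
    k=np.median(W[o],0);print(n,"knob",o.sum(),k.round(1),"travel",((k[:2]-CTL)@[np.cos(CY),np.sin(CY)]+35).round(1))
    p0=cv2.imread(f"pics/{n}0.png");df=cv2.absdiff(p0,pr[:,:,::-1]).max(2)
    for nm,c in(("jar",(661,109,60)),("beaker",(0,0,0))):pass
    for nm,(u,v) in {"top":{"jar":(232,158),"beaker":(147,197),"flask":(381,206)},"side":{"jar":(213,220),"beaker":(216,296),"flask":(301,150)}}[n].items():
        print(n,nm,"diff",df[v-20:v+20,u-14:u+14].mean().round(1),np.percentile(df[v-20:v+20,u-14:u+14],98), "shift",cv2.phaseCorrelate(*[cv2.cvtColor(z[v-18:v+18,u-14:u+14],cv2.COLOR_BGR2GRAY).astype(np.float32) for z in(p0,np.ascontiguousarray(pr[:,:,::-1]))])[0])
q=[cv2.imread(f"pics/{n}8.png") for n in("side","top")]
cv2.imwrite("pics/end.png",np.hstack([cv2.resize(q[0][120:330,170:330],(400,525)),cv2.resize(q[1][120:280,130:290],(400,525))]))
```

```text
True 14.3
t 17.46 [530.8 150.3  77.2] F [-0.2 -0.2 -0.4] g 0.2
t 20.62 [ 330.3 -249.6  329.9] F [0.3 0.7 1.2] g 0.0
side guard [-2.900000e-03 -1.500000e-03  1.062084e+02]
side knob 76 [544.8 138.2 113.3] travel 65.1
side jar diff 9.1 14.0 shift (-0.013123970995213341, -0.014033980002874813)
side beaker diff 9.2 14.0 shift (-0.013983492705820666, 0.07536592401639908)
side flask diff 14.3 80.23999999999978 shift (0.13243572744265109, 0.11867270740225422)
top guard [ 2.900000e-03 -7.000000e-04  1.058823e+02]
top knob 37 [547.6 131.2 114.5] travel 69.0
top jar diff 2.9 7.0 shift (0.1807508175963619, -0.11921132133079126)
top beaker diff 2.8 6.0 shift (0.0028847596627166183, 0.16079472580528176)
top flask diff 3.0 7.0 shift (-0.015293602526794459, 0.12410452055841859)
```

View pics/end.png

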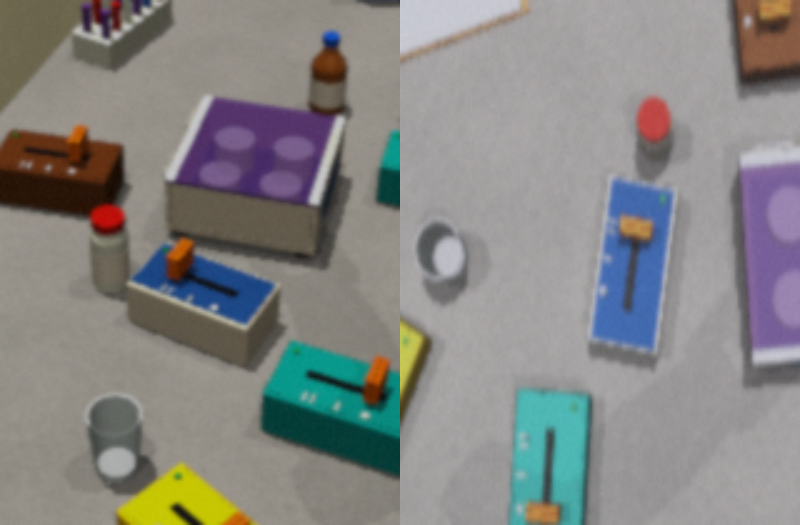

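Measured from the start images, the knob moved 67.9 mm (top view) and 67.5 mm (side view), plus its 0–3 mm starting offset. The lever can't rest between 58 and 68 mm, because it snaps on to the end stop. The guard is flat, the three loose items show no shift, and the arm is clear, so I'm handing in.

Run:
```python
from h import *
ctrl.finish_job(); st()
```

```text
the job is handed in; nothing more can be done
the job is handed in; nothing more can be done
```

I shut the guard with closed fingers. I then pushed the orange lever of the blue-topped controller past the single bar to its end stop at the double bar, moved the arm clear and handed the job in at about 21 s.

**Last checks**
- **Guard:** it lies flat at z ≈ 106 mm, with a slope under 0.004 rad in both views.
- **Lever:** the knob stands at the double bar. It moved about 68 mm in both views from its 0–3 mm start, and a second push met a hard stop.
- **Jar, beaker and bottle:** none of the three shows a shift above 0.2 px from the start images.

**What disagreed**
- **Fingertips:** the stated `tcp_to_tips` of 25 mm did not fit. The side image and the contacts with the guard put the closed tips about 7 mm behind the reported TCP, so I used that measured offset.
- **Lever travel:** the absolute estimates differed, 65.1 mm from the side view and 69.0 mm from the top view. The side figure is below the 66 mm limit. I trusted the change from the start, the hard stop and the snap past 58 mm instead.
- **Bottle:** its side-view crop differed from the start image in brightness. I took this to be the guard and the arm's shadow having moved, since the bottle itself showed no shift.

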